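# Power up the inspection scope and hold its boom at the set mark

## Robot

A 6-joint arm with a two-finger parallel gripper is mounted at the origin on the work surface. World frame = base frame: x ahead of the robot, y to its left, z up, the work surface at z = 0. Lengths are in m, angles in rad, forces in N, time in s.
With the tool pointing down it reaches from about 0.35 to 0.85 m from the base axis. Payload 8.1 kg.
Tool frame: the origin (TCP) lies midway between the tips of the shut fingers; the grasp point (between the pads) lies 19 mm behind it; z points along the fingers, x is the direction in which the jaws open and shut, and the axes are right-handed (so a half turn about z gives the same grasp; the last joint's range is limited). The gripper opens to 85 mm and grips with 20 to 120 N. Pads are 22 mm wide; open, the fingers measure 114 mm over their backs; the gripper's body (76 mm by 85 mm) begins 54 mm behind the grasp point. The pads swing forward as they close: fully open they stand 13 mm farther back than shut.
Start: joints at [-1.257, 0.13, 1.488, -0, 1.523, -0.085], TCP at [0.233, -0.553, 0.231] pointing down, gripper open.
Joint ranges: [-2.96, 2.96], [-0.89, 2.26], [0.02, 2.5], [-1.34, 4.48], [0, 2.73], [-2.66, 2.66]. Speed limits (rad/s): [2.39, 2.39, 2.79, 3.14, 3.14, 3.14].

## Interface

Orientations are given as a unit quaternion [x, y, z, w].
In Python, from bench import status, optics, sign_off, spotter gives the robot as it stands. The module is installed in compiled form; this text tells all that it offers.
- The arm moves only by the tool arm_command, never from a script. Its arguments are lists of equal length, an entry for each row: "fingers": the gripper's target within -1 to 1 (fully open at 1, half-way at 0, shut at -1); "xyz": the shift along the world's x, y, z scaled (see below), a list of three; "roll": the turn about the world's z scaled (see below). In form: {"fingers": [fingers, ...], "xyz": [[tx, ty, tz], ...], "roll": [roll, ...]}. A call has 1 to 20 rows; each row is the pose to reach, as a shift and turn from the pose measured when the call began; what a row does not reach only later rows make up. The controller multiplies each number of a shift by 0.5 m and each number of a turn by 90 degrees. A row lasts 1/8 s, in which the tool goes at most 62.5 mm and 10.7 degrees, less where a joint would pass 70% of its speed; a pose out of reach is approached as far as the arm can. A call with a number of a shift or a turn outside -1 to 1 is refused whole. A call with a gripper value outside its range is refused whole. The fingers move at their own pace and stop on an object; the grip force is fixed at half the most. Time passes only in rows, so rows that repeat a pose let the fingers close. It gives the time, the measured TCP pose, the force and the opening at its end, in the units of the state.
- status.read_state(): the state, without advancing time (a new reading comes with each control period).
- optics.grab_frame(name): name is "side" or "top"; returns a dict with "color" (420x560x3 uint8, red, green, blue), "fx", "fy", "cx", "cy" (pixels), "xyz" and "rotation" of the camera in the world. Camera axes: x right, y down, z forward; pixel columns grow to the right and rows downward; lengths in m; the calibration is good to about 2 mm. A picture is of the moment at which its call begins. There is no depth.
- sign_off(): hands the job in, once; it reports no verdict.
Trained networks look in a picture, given as the dict that the camera call returned (one of the last four; its "shot" number tells which), for a name from the list of things; names that differ only in an ending like _2 or _b are one class to them, and where a whole thing is asked for, a point or a joint stands for the part that bears it (a point fixed in the world has none). Each returns a list of dicts, best first, with "conf" (0 to 1); they miss things now and then, are a little off and sometimes report something else, mostly with a low value. They report only what shows in the picture. A call takes as long as a camera call. They do not tell look-alikes from the thing itself.
- spotter.trace(picture, query): "pixels" (420x560 bool, what is visible of it) and "uv" ([column, row] in pixels, amid what is visible of it).
The state is a dict: "time_s": time; "q": joint angles; "qd": joint speeds; "joint_torque": joint torques, N m; "tool_pos": TCP position; "ee_rot": TCP orientation; "wrist_force": force on the tool from outside, world axes, zero at the start; "wrist_torque": the same for the moment, N m; "grip_width": finger opening in m.
Only numpy, scipy, OpenCV 4.12 (cv2) and the standard library are available. Lean on these libraries where they do the work, as an engineer would, in place of code of your own. Each camera call takes 0.05 s, during which the arm holds its last target. There are 200 camera calls.

## Task

First switch the scope's bench isolator on: turn its handle a quarter turn clockwise until it snaps over and stays fully on. Then squeeze the grip block on the telescoping boom so that its spring lock button is pressed in, and, keeping it squeezed, slide the boom outwards until its pointer stands over the white line of the clip on the scale rule. Finish still holding the grip there with the button pressed (do not let go, do not force the boom while it is locked), without shifting the clip or disturbing the other things on the bench.

Things in the scene. Friction and masses are not known exactly. Their poses are not given: they have to be found in the camera images.
- isolator_grip (a point): Bench isolator's handle: black upright bar 58 long, 16 thick, 36 mm tall, nose at one end, on a grey box 100 x 100 mm fixed to the bench. The point is on the turning axis, 92 mm above the bench; the bar spans 70 to 106 mm above it, collar (56 mm wide) and box lid (58 mm high) lie below. x along the bar to the nose, z up, turning with the handle. Grip across its thickness (along y).
- isolator (a joint): Handle angle, rad: 0 = off, 1.5 = fully on (stop). Grows as it turns clockwise seen from above. Over-centre spring: resists with about 0.1 N m up to 0.75, then snaps on to 1.5 and stays.
- boom_grip (a point): Grip block on the sliding boom: grey, upright, 36 wide (x) x 50 mm long (y), from 148 to 226 mm above the bench (the point: middle, at 200). z up. The boom slides out along -y; x points to the lock button and the scale rule. Boom tube top at 173 mm; scope head hangs 85 mm further out, top at 196 mm. Fixed sleeve begins 34 to 64 mm behind the block, up to 182 mm high (post cap 197).
- boom (a joint): Extension of the boom, m: 0 = fully in, 0.145 = stop. A spring pulls it inwards with about 3 N, friction about 1 N, light drag. With the lock button out, a brake in the sleeve holds it wherever it stands.
- button_face (a point): Centre of the outer face of the lock button: black plate 30 (y) x 24 mm (z) on the +x flank of the grip block, 200 mm above the bench, 7 mm proud of the flank when out, 2 mm when fully pressed. Block plus button are 43 mm across before pressing. Axes as boom_grip; pressed along -x, by squeezing block and button between two fingers (along x).
- release (a joint): Travel of the lock button, m: 0 = out (boom locked), 0.005 = fully pressed (boom free). Its spring needs 5 to 7 N. It counts as pressed from 0.0035.
- pointer_tip (a point): Thin steel pointer that the boom carries across the scale rule: the point is over the rule's centre line, 134 mm above the bench, 70 mm to the +x side of the boom's axis and level along y with the middle of the grip block. Axes as boom_grip; moves with the boom.
- clip_mark (a point): White line across the top of the black saddle clip (30 x 10 x 8 mm) on the fixed aluminium scale rule: centre of the line, 128 mm above the bench. It marks where the pointer must stand, 40 to 125 mm further out (-y) than the pointer at the start. Axes as boom_grip. The clip grips the rule lightly; leave it alone.
Not all that is in view belongs to the job. Of the things like the part that bears isolator_grip, leave any that is yellow; of the rest the larger one is meant.

How it is judged:
On the way, in this order (a step that is already met when the one before it is completed fails the run):
1. the isolator handle is turned fully on (value of joint isolator above 1.4 rad), for 0.2 s.
2. the lock button is pressed in with the boom in the fingers (value of joint release above 0.0035 m and contact force between the fingers and boom above 2 N), for 0.2 s.
At the end, for the whole second after the job is handed in: The isolator handle is on (above 1.4 rad), the fingers still hold the boom with its lock button pressed at least 3.5 mm, the pointer stands within 5 mm of the clip's white line along the rule and is at rest, and the clip is where it was (within 4 mm) (all of step 2 and value of joint isolator above 1.4 rad and y of pointer_tip in the frame of clip_mark between -0.005 and 0.005 m and velocity of joint boom between -0.005 and 0.005 m/s and distance of clip_mark from where it was at the start of the episode below 0.004 m); the arm keeps its last pose, push and grip.
It fails at once if the boom is forced along while its lock button is out (value of joint release below 0.0015 m and (velocity of joint boom above 0.03 m/s or velocity of joint boom below -0.03 m/s)).
It fails at once if another thing on the bench is disturbed (distance of any of screw_jar, driver, tape_roll, carton from where it was at the start of the episode above 0.03 m).
It also fails if it takes over 51 s, if anything falls off the work surface, if the arm or the gripper's body presses on something with over 40 N, if the wrist force passes 120 N, or if a joint passes its speed limit or range.

## Working session

There is one attempt and no reset: what is moved stays moved. The work goes in short steps, Python scripts to look and compute and a tool call to move; the robot and the scene stay as the last step left them, time stands still between calls to the robot, and variables do not carry over. Pictures are saved under pics/ and viewed, about 8 in all and at most 12, crops included, and the job is handed in when it is done.

Besides the shell and the picture viewer there is one more tool, called after ">>>" as name(argument=value, ...) on one line, values as JSON. arm_command: Moves the arm, as the interface text tells. Its arguments: {"type":"object","properties":{"fingers":{"type":"array","items":{"type":"number"}},"xyz":{"type":"array","items":{"type":"array","items":{"type":"number"}}},"roll":{"type":"array","items":{"type":"number"}}},"required":["fingers","xyz","roll"]}

```bash
mkdir -p pics
cat > h.py <<'E'
import numpy as np, cv2
from bench import status, optics, spotter
def ray(f,uv):
    d=np.array([(uv[0]-f["cx"])/f["fx"],(uv[1]-f["cy"])/f["fy"],1.]); return np.array(f["xyz"]),R(f)@d
def R(f):
    r=np.array(f["rotation"],float)
    if r.shape==(4,):
        from scipy.spatial.transform import Rotation as Q; r=Q.from_quat(r).as_matrix()
    return r
def atz(f,uv,z):
    o,d=ray(f,uv); return o+d*(z-o[2])/d[2]
def proj(f,p):
    c=R(f).T@(np.array(p)-f["xyz"]); return np.array([f["fx"]*c[0]/c[2]+f["cx"],f["fy"]*c[1]/c[2]+f["cy"]])
def tri(f1,u1,f2,u2):
    o1,d1=ray(f1,u1);o2,d2=ray(f2,u2);A=np.stack([d1,-d2],1);s=np.linalg.lstsq(A,o2-o1,rcond=None)[0]
    a=o1+d1*s[0];b=o2+d2*s[1];return (a+b)/2,np.linalg.norm(a-b)
def save(f,n,crop=None,k=1):
    im=f["color"][:,:,::-1]
    if crop: im=im[crop[1]:crop[3],crop[0]:crop[2]]
    cv2.imwrite("pics/"+n,cv2.resize(im,None,fx=k,fy=k,interpolation=cv2.INTER_CUBIC))
E
python3 - <<'E'
from h import *
T=optics.grab_frame("top");S=optics.grab_frame("side")
for n,f in(("top",T),("side",S)):
    print(n,np.round(f["xyz"],3),np.round(f["rotation"],3).tolist(),f["fx"],f["cx"],f["cy"])
    save(f,n+"1.png",None,1.4)
    for q in["isolator_grip","boom_grip","button_face","pointer_tip","clip_mark"]:
        for d in spotter.trace(f,q): print(q,round(d["conf"],2),np.round(d["uv"],1),d["pixels"].sum())
print(status.read_state())
E
```

```text
top [ 0.455 -0.119  1.407] [0.71, -0.703, 0.023, -0.027] 431.45588622857514 282.87865801740736 209.30104600337808
isolator_grip 0.8 [351.1 239.4] 302
isolator_grip 0.76 [409.1 271.4] 284
isolator_grip 0.61 [354.  280.5] 133
boom_grip 0.9 [227.1 198.9] 990
pointer_tip 0.71 [227.7 197.2] 1118
side [0.1   0.649 0.952] [-0.244, 0.887, -0.379, 0.105] 401.9073851253176 284.83556615313915 211.77169924880525
isolator_grip 0.66 [375.1 203.6] 131
isolator_grip 0.6 [338.2 184.3] 221
isolator_grip 0.53 [387.1 169.5] 292
boom_grip 0.88 [244.6 235.9] 1735
pointer_tip 0.96 [250.  234.5] 1728
{'time_s': 0.6, 'q': array([-1.25743889e+00,  1.30365442e-01,  1.48819532e+00, -7.33422377e-06,
        1.52297177e+00, -8.53694893e-02]), 'qd': array([ 4.18812438e-07, -8.90695471e-04, -1.31169622e-03, -1.25034372e-03,
        3.24206231e-03,  5.32999206e-04]), 'joint_torque': array([-8.79770123e-04, -5.68965411e+01, -5.00591433e+01, -4.46003442e-04,
        1.75597226e-03, -1.17819047e-05]), 'tool_pos': array([ 0.2329883 , -0.55293751,  0.23131545]), 'ee_rot': array([ 8.33140376e-01, -5.53061581e-01,  2.12571280e-05,  2.15680562e-05]), 'wrist_force': array([ 0.27845617,  0.35941043, -0.01829118]), 'wrist_torque': array([0.06739946, 0.00376126, 0.02822303]), 'grip_width': 0.08541129925328149}
```

View pics/top1.png

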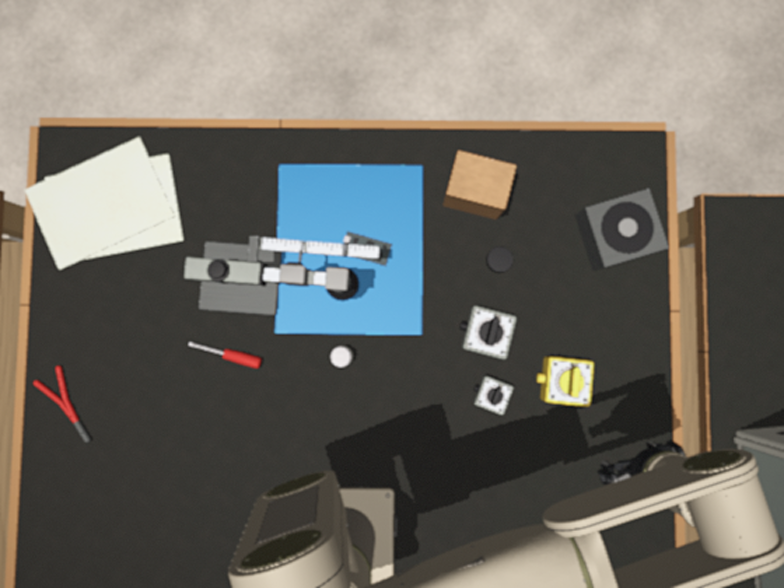

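View pics/side1.png

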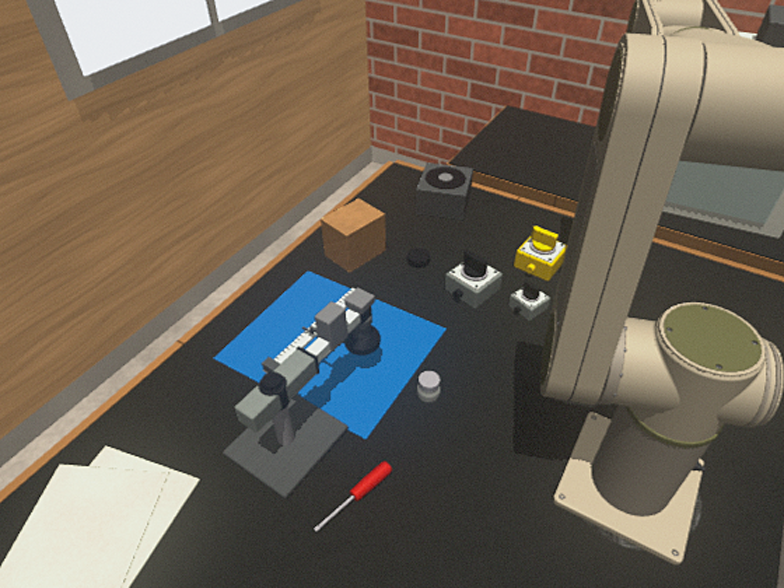

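Candidates for the isolator in the top image (560x420 px): the large grey box at (351,239), the small grey one at (354,280), and the yellow one at (409,271). I choose the large grey one. The boom's grip block looks to be at (209,196), with the scope head at (241,199). I'll check both choices in one close crop.

Run:
```python
from h import *
T=optics.grab_frame("top")
a=cv2.resize(T["color"][160:215,170:290,::-1],None,fx=6.5,fy=6.5,interpolation=cv2.INTER_CUBIC)
b=cv2.resize(T["color"][215:260,325:375,::-1],None,fx=4.5,fy=4.5,interpolation=cv2.INTER_CUBIC)
c=np.zeros((a.shape[0]+b.shape[0],a.shape[1],3),np.uint8);c[:a.shape[0]]=a;c[a.shape[0]:,:b.shape[1]]=b
S=optics.grab_frame("side")
s=cv2.resize(S["color"][195:285,180:290,::-1],None,fx=2.2,fy=2.2,interpolation=cv2.INTER_CUBIC)[:b.shape[0]]
c[a.shape[0]:,300:300+s.shape[1]]=s
cv2.imwrite("pics/c1.png",c);print(c.shape)
# isolator: handle bar mask
for f in (T,S):
  for d in spotter.trace(f,"isolator_grip"):
    ys,xs=np.nonzero(d["pixels"]);print(np.round(d["uv"],1),xs.min(),xs.max(),ys.min(),ys.max())
    g=f["color"].mean(2); m=d["pixels"]&(g<70); ys,xs=np.nonzero(m); print(len(xs),xs.mean(),ys.mean(),np.round(atz(f,(xs.mean(),ys.mean()),.106),3))
for n,uv,z in(("grip",(209,196),.226),("head",(241,199),.196),("iso",(351,237),.106)): print(n,np.round(atz(T,uv,z),3))
```

```text
Traceback (most recent call last):
ValueError: could not broadcast input array from shape (198,242,3) into shape (202,242,3)
```

Run:
```python
from h import *
T=optics.grab_frame("top")
a=cv2.resize(T["color"][160:215,170:290,::-1],None,fx=6.5,fy=6.5,interpolation=cv2.INTER_CUBIC)
b=cv2.resize(T["color"][215:260,325:375,::-1],None,fx=5,fy=5,interpolation=cv2.INTER_CUBIC)
c=np.zeros((a.shape[0]+240,a.shape[1],3),np.uint8);c[:a.shape[0]]=a;c[a.shape[0]:a.shape[0]+b.shape[0],:b.shape[1]]=b
S=optics.grab_frame("side")
s=cv2.resize(S["color"][200:280,190:280,::-1],None,fx=3,fy=3,interpolation=cv2.INTER_CUBIC)
c[a.shape[0]:,300:300+s.shape[1]]=s
cv2.imwrite("pics/c1.png",c);print(c.shape)
for f in (T,S):
  for d in spotter.trace(f,"isolator_grip"):
    ys,xs=np.nonzero(d["pixels"]);print(np.round(d["uv"],1),xs.min(),xs.max(),ys.min(),ys.max())
    g=f["color"].mean(2); m=d["pixels"]&(g<70); ys,xs=np.nonzero(m); print(len(xs),xs.mean(),ys.mean(),np.round(atz(f,(xs.mean(),ys.mean()),.106),3))
for n,uv,z in(("grip",(209,196),.226),("head",(241,199),.196),("iso",(351,237),.106)): print(n,np.round(atz(T,uv,z),3))
```

```text
(598, 780, 3)
[410.3 272. ] 398 416 262 283
0 nan nan [nan nan nan]
[388.8 171.7] 379 396 161 179
10 379.6 165.5 [ 0.39  -0.477  0.106]
[338.7 187. ] 330 347 178 197
246 338.0731707317073 188.22764227642276 [ 0.461 -0.293  0.106]
[374.4 205.1] 372 385 200 213
128 378.6328125 206.765625 [ 0.316 -0.277  0.106]
grip [0.573 0.092 0.226]
head [0.568 0.007 0.196]
iso [ 0.465 -0.317  0.106]<stdin>:13: RuntimeWarning: Mean of empty slice.
  ret = ret.dtype.type(ret / rcount)
```

View pics/c1.png

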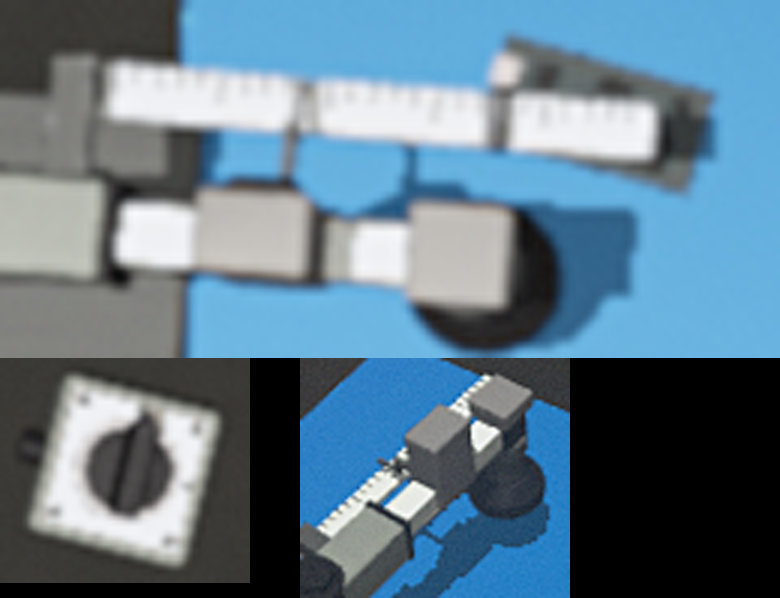

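The large grey-white isolator is in the lower left of the crop, nose up and slightly right. Its lid centre is near (350,237) and its handle direction is about -14° from world +x. The grip block is centred at (209,196), the pointer crosses the rule near (216,177), and the clip band is near (246.5,178). Next I'll refine these numerically.

Run:
```python
from h import *
T=optics.grab_frame("top");S=optics.grab_frame("side")
g=T["color"].astype(float).mean(2)
m=np.zeros(g.shape,np.uint8); m[215:260,325:375]=g[215:260,325:375]>110
n,l,st,ce=cv2.connectedComponentsWithStats(m);i=1+st[1:,4].argmax()
c=cv2.findContours((l==i).astype(np.uint8),0,2)[0][0]; r=cv2.minAreaRect(c); print(r)
b=[atz(T,p,.058)[:2] for p in cv2.boxPoints(r)]; print(np.round(b,3).tolist(),np.round(np.mean(b,0),4))
e=b[1]-b[0];print("edge deg",np.degrees(np.arctan2(e[1],e[0])))
# bar: dark pixels inside the collar, profile
print(g[222:254,340:364].astype(int))
# rule profile
for dv in range(-4,5,1):
    print(dv,[int(g[int(round(174+dv+(u-190)*.056)),u]) for u in range(206,262)])
```

```text
((349.4411926269531, 237.2353057861328), (32.01470184326172, 31.772165298461914), 14.03624439239502)
[[0.428, -0.259], [0.524, -0.283], [0.501, -0.38], [0.405, -0.355]] [ 0.4643 -0.319 ]
edge deg -13.947951945032687
[[197 184 192 222 226 214 205 206 198 176 163 162 151 131 112 101  86  67
   54  49  50  47  47  51]
 [194 162 175 221 239 238 238 237 227 210 203 205 190 167 155 154 145 126
  108  97  82  64  53  50]
 [220 200 205 229 241 242 242 242 241 238 239 234 204 162 154 169 170 163
  159 155 143 122 109  98]
 [239 237 236 239 241 241 241 241 241 243 244 236 197 137 133 157 165 175
  191 194 185 171 163 157]
 [241 242 241 241 241 240 239 235 234 236 239 229 184 104  82 119 154 186
  221 227 217 208 202 193]
 [241 242 241 241 239 238 233 225 221 219 211 185 125  67  60  88 136 184
  227 241 240 238 235 215]
 [241 241 240 239 235 230 221 211 206 192 155  99  61  66  71  76 115 174
  225 242 243 243 237 203]
 [242 240 236 232 223 210 186 154 135 118  76  37  56  78  77  71  97 167
  223 241 242 240 231 194]
 [241 235 226 216 190 148 108  80  67  54  34  36  63  76  72  66  96 176
  
[... 4198 characters left out ...]
240, 238, 239, 241, 241, 241, 241, 243, 240, 210, 156, 122, 113, 170, 226, 241, 242, 239, 240, 240, 241, 241, 241, 241, 241, 241, 241]
3 [234, 235, 235, 236, 239, 242, 241, 227, 199, 169, 190, 191, 180, 210, 232, 236, 236, 239, 241, 241, 241, 241, 241, 241, 241, 241, 241, 241, 241, 237, 239, 241, 241, 241, 241, 241, 243, 239, 205, 148, 117, 111, 173, 226, 242, 242, 241, 242, 242, 242, 242, 242, 241, 241, 241, 241]
4 [207, 213, 215, 216, 223, 230, 227, 202, 157, 140, 188, 163, 160, 179, 204, 214, 217, 223, 229, 229, 230, 231, 231, 230, 231, 232, 234, 236, 236, 217, 224, 228, 230, 232, 232, 231, 231, 228, 195, 142, 112, 115, 182, 228, 242, 242, 242, 228, 228, 229, 229, 231, 234, 236, 237, 237]
```

>>> arm_command(fingers=[1, 1, 1, 1, 1, 1, 1, 1, 1, 1], xyz=[[0.05, 0.05, 0], [0.15, 0.15, 0], [0.25, 0.25, 0], [0.35, 0.35, 0], [0.462, 0.468, 0], [0.462, 0.468, 0], [0.462, 0.468, 0], [0.462, 0.468, 0], [0.462, 0.468, -0.06], [0.462, 0.468, -0.06]], roll=[0.1, 0.2, 0.3, 0.4, 0.5, 0.6, 0.7, 0.8, 0.9, 0.9])

```text
time_s: 2.25
tool_pos: [0.4627, -0.3177, 0.1987]
ee_rot: [0.993, 0.12, -0.002, -0.002]
wrist_force: [0.0, 0.1, -1.0]
grip_width: 0.0855
```

>>> arm_command(fingers=[1, 1, 1, 1, 1, 1, 1, 1], xyz=[[0.003, -0.003, 0], [0.003, -0.003, 0], [0.003, -0.003, 0], [0.003, -0.003, 0], [0.003, -0.003, 0], [0.003, -0.003, -0.05], [0.003, -0.003, -0.1], [0.003, -0.003, -0.1]], roll=[0.115, 0.23, 0.35, 0.46, 0.58, 0.692, 0.692, 0.692])

```text
time_s: 3.25
tool_pos: [0.4631, -0.3184, 0.1475]
ee_rot: [0.789, 0.615, -0.003, -0.002]
wrist_force: [-0.0, 0.4, -0.1]
grip_width: 0.0854
```

Run:
```python
from h import *
T=optics.grab_frame("top");S=optics.grab_frame("side")
a=cv2.resize(T["color"][190:290,300:410,::-1],None,fx=3.6,fy=3.6);b=cv2.resize(S["color"][120:220,290:400,::-1],None,fx=3.6,fy=3.6)
cv2.imwrite("pics/d1.png",np.hstack([a,b]))
print(status.read_state()["tool_pos"])
```

```text
[ 0.46452696 -0.31958617  0.150078  ]
```

View pics/d1.png

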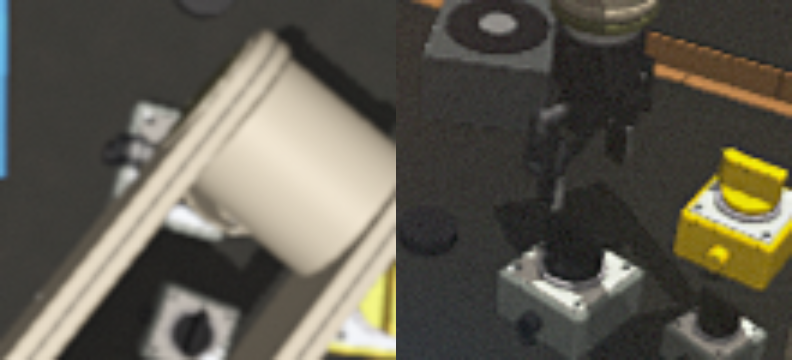

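The arm hides the isolator in the top view. In the side view the open fingers stand above the handle, one on each side. I'll go down and close.

>>> arm_command(fingers=[1, 1, 1, -1, -1, -1, -1, -1, -1, -1], xyz=[[0, 0, -0.07], [0, 0, -0.144], [0, 0, -0.144], [0, 0, -0.144], [0, 0, -0.144], [0, 0, -0.144], [0, 0, -0.144], [0, 0, -0.144], [0, 0, -0.144], [0, 0, -0.144]], roll=[0, 0, 0, 0, 0, 0, 0, 0, 0, 0])

```text
time_s: 4.6
tool_pos: [0.4648, -0.3211, 0.0794]
ee_rot: [0.788, 0.615, -0.003, 0.001]
wrist_force: [-2.8, -3.5, 3.8]
grip_width: 0.015
```

>>> arm_command(fingers=[-1, -1, -1, -1, -1, -1, -1, -1, -1, -1, -1, -1], xyz=[[0, 0, 0], [0, 0, 0], [0, 0, 0], [0, 0, 0], [0, 0, 0], [0, 0, 0], [0, 0, 0], [0, 0, 0], [0, 0, 0], [0, 0, 0], [0, 0, 0], [0, 0, 0]], roll=[-0.1, -0.2, -0.3, -0.4, -0.5, -0.6, -0.7, -0.8, -0.9, -0.95, -0.95, -0.95])

```text
time_s: 6.1
tool_pos: [0.4662, -0.3201, 0.0794]
ee_rot: [0.997, -0.083, -0.001, -0.002]
wrist_force: [6.9, 3.8, -3.5]
grip_width: 0.0148
```

>>> arm_command(fingers=[1, 1, 1, 1, 1, 1, 1, 1, 1, 1, 1, 1], xyz=[[0, 0, 0], [0, 0, 0], [0, 0, 0], [0, 0, 0.1], [0, 0, 0.2], [0, 0, 0.3], [0, 0, 0.4], [0, 0, 0.45], [0.0, 0.1, 0.45], [0, 0.2, 0.45], [0, 0.3, 0.45], [0, 0.3, 0.45]], roll=[0, 0, 0, 0, 0, 0, 0, 0, 0, 0, 0, 0])

```text
time_s: 7.6
tool_pos: [0.4663, -0.1674, 0.305]
ee_rot: [0.997, -0.082, -0.001, -0.002]
wrist_force: [-0.2, 0.2, 1.1]
grip_width: 0.0852
```

Run:
```python
from h import *
T=optics.grab_frame("top");S=optics.grab_frame("side")
a=cv2.resize(T["color"][205:270,310:385,::-1],(450,390));b=cv2.resize(S["color"][160:220,310:370,::-1],(350,390))
cv2.imwrite("pics/e1.png",np.hstack([a,b]))
# boom block geometry
g=T["color"].astype(float)
m=np.zeros(g.shape[:2],np.uint8);w=g[180:212,192:225];m[180:212,192:225]=(w.min(2)>120)&(w.max(2)<215)&(np.ptp(w,axis=2)<30)
for d in spotter.trace(T,"boom_grip"):
    ys,xs=np.nonzero(d["pixels"]);print(d["conf"],xs.min(),xs.max(),ys.min(),ys.max())
print(w[15].mean(1).astype(int),w[:,15].mean(1).astype(int))
n,l,st,ce=cv2.connectedComponentsWithStats(m);i=1+st[1:,4].argmax()
r=cv2.minAreaRect(cv2.findContours((l==i).astype(np.uint8),0,2)[0][0]);print(r,np.round(atz(T,r[0],.226),4))
b=[atz(T,p,.226)[:2] for p in cv2.boxPoints(r)];print(np.round(b,3).tolist())
# rule direction: rule mask
wm=np.zeros(g.shape[:2],np.uint8);q=g[165:190,185:275];wm[165:190,185:275]=q.min(2)>185
n,l,st,ce=cv2.connectedComponentsWithStats(wm)
ys,xs=np.nonzero(wm);print("white n",len(xs)); p=[atz(T,x,.12)[:2] for x in zip(xs,ys)]
v=cv2.fitLine(np.array(p,np.float32),cv2.DIST_HUBER,0,.01,.01).ravel();print("rule",v,np.degrees(np.arctan2(v[1],v[0])))
S2=S
for d in spotter.trace(S,"boom_grip"):print(d["conf"],d["uv"])
print(proj(S,[.572,.092,.226]),status.read_state()["tool_pos"])
```

```text
0.79 187 256 179 214
[233 233 234 234 234 235 232 209 185 181 182 183 184 184 184 185 185 185
 186 185 186 184 187 187 168 122  65  73 130 163 170 166 180] [173 159 160 162 163 163 149  93  70 124 169 179 179 181 182 185 187 187
 189 192 188 157  90 102 150 166 167 166 167 166 166 167]
((204.37525939941406, 195.2443389892578), (25.110435485839844, 12.623329162597656), 2.6025619506835938) [0.5747 0.1049 0.226 ]
[[0.559, 0.14], [0.593, 0.139], [0.591, 0.07], [0.556, 0.071]]
white n 607
rule [0.061296   0.99811965 0.64236397 0.05350128] 86.485794
0.59 [247.3, 234.3]
[237.82933111 222.30994846] [ 0.46614069 -0.17095313  0.30442161]
```

View pics/e1.png

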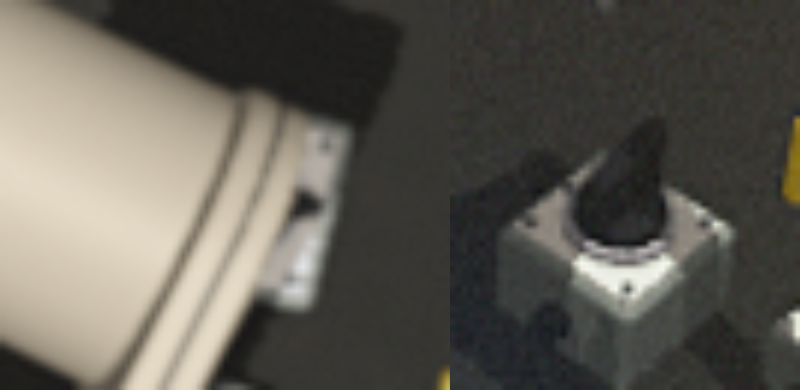

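Handle check: in the top view the nose now points right (-y), and the side view agrees. It has turned about 90°, so the isolator is on. Next I'll triangulate the grip block.

Run:
```python
from h import *
T=optics.grab_frame("top");S=optics.grab_frame("side")
p,e=tri(T,(208.4,195.2),S,(235.7,224.7));print(p,e)
for q in([.575,.094,.226],[.571,.094,.226],[.575,.098,.226]):print(q,proj(T,q),proj(S,q))
# gripper check: project TCP
print(proj(S,status.read_state()["tool_pos"]))
th=np.radians(-3.5);ex=np.array([np.cos(th),np.sin(th),0]);ey=np.array([-ex[1],ex[0],0])
c=p.copy();c[2]=.226
im=S["color"][:,:,::-1].copy();im=cv2.resize(im,None,fx=6,fy=6,interpolation=cv2.INTER_CUBIC)
for base,col in(([.575,.094,.226],(0,0,255)),(c,(0,255,0))):
  pts=np.array([(proj(S,np.array(base)+a*.018*ex+b*.025*ey)+.5)*6 for a,b in((1,1),(1,-1),(-1,-1),(-1,1))],int)
  cv2.polylines(im,[pts],True,col,1)
x,y=int(205*6),int(195*6)
a=im[y:y+420,x:x+390]
im=cv2.resize(T["color"][:,:,::-1],None,fx=6,fy=6,interpolation=cv2.INTER_CUBIC)
for base,col in(([.575,.094,.226],(0,0,255)),(c,(0,255,0))):
  pts=np.array([(proj(T,np.array(base)+a_*.018*ex+b*.025*ey)+.5)*6 for a_,b in((1,1),(1,-1),(-1,-1),(-1,1))],int)
  cv2.polylines(im,[pts],True,col,1)
b=im[960:1380,1110:1500]
cv2.imwrite("pics/f1.png",np.hstack([a,b]))
```

```text
[0.57621365 0.09553717 0.21812056] 0.0011717104872057994
[0.575, 0.094, 0.226] [208.33018197 195.16517859] [236.40785767 222.36246926]
[0.571, 0.094, 0.226] [208.29879168 196.61083208] [237.69063085 222.93341783]
[0.575, 0.098, 0.226] [206.87964559 195.15229795] [235.48367717 223.32504294]
[323.80444327 157.05120119]
```

View pics/f1.png

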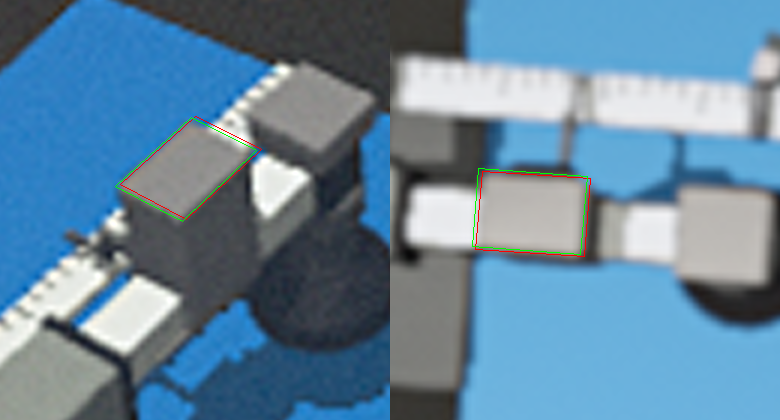

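The projected block outline fits in both views to about 1–2 mm, with the centre at about (0.575, 0.0945). Now I'll hover over the block.

>>> arm_command(fingers=[1, 1, 1, 1, 1, 1, 1, 1], xyz=[[0.05, 0.1, 0], [0.1, 0.2, 0], [0.15, 0.3, 0], [0.2, 0.4, 0], [0.219, 0.5, 0], [0.219, 0.531, 0], [0.219, 0.531, 0], [0.219, 0.531, 0]], roll=[0.067, 0.067, 0.067, 0.067, 0.067, 0.067, 0.067, 0.067])

```text
time_s: 8.9
tool_pos: [0.5756, 0.0927, 0.3042]
ee_rot: [0.999, -0.032, -0.002, -0.001]
wrist_force: [-1.2, 0.1, -0.1]
grip_width: 0.0856
```

>>> arm_command(fingers=[1, 1, 1, 1, 1, 1], xyz=[[0, 0.003, -0.06], [0, 0.003, -0.12], [0, 0.003, -0.18], [0, 0.003, -0.23], [0, 0.003, -0.238], [0, 0.003, -0.238]], roll=[0, 0, 0, 0, 0, 0])

```text
time_s: 9.65
tool_pos: [0.5759, 0.0933, 0.186]
ee_rot: [0.999, -0.033, -0.001, -0.001]
wrist_force: [-0.1, 0.8, -0.2]
grip_width: 0.0854
```

Run:
```python
from h import *
T=optics.grab_frame("top");S=optics.grab_frame("side")
a=cv2.resize(T["color"][150:220,170:280,::-1],(440,280),interpolation=2);b=cv2.resize(S["color"][190:260,205:285,::-1],(320,280),interpolation=2)
cv2.imwrite("pics/g1.png",np.hstack([a,b]))
s=status.read_state();print(s["tool_pos"],s["wrist_force"])
```

```text
[0.57657504 0.09377228 0.18701684] [ 0.29216861 -0.05170896 -0.16585054]
```

View pics/g1.png

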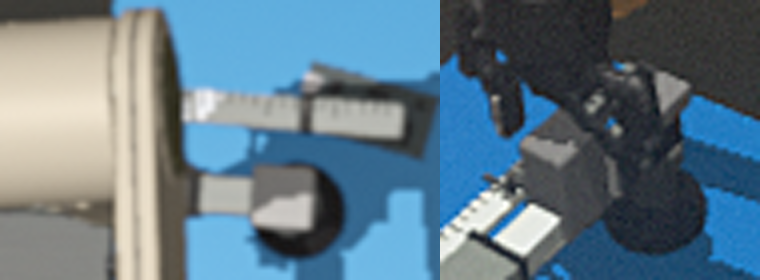

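The fingers straddle the block along x, seen in the side view. Closing.

>>> arm_command(fingers=[-1, -1, -1, -1, -1, -1, -1, -1, -1, -1], xyz=[[-0.002, 0.001, -0.004], [-0.002, 0.001, -0.004], [-0.002, 0.001, -0.004], [-0.002, 0.001, -0.004], [-0.002, 0.001, -0.004], [-0.002, 0.001, -0.004], [-0.002, 0.001, -0.004], [-0.002, 0.001, -0.004], [-0.002, 0.001, -0.004], [-0.002, 0.001, -0.004]], roll=[0, 0, 0, 0, 0, 0, 0, 0, 0, 0])

```text
time_s: 11.0
tool_pos: [0.5764, 0.0948, 0.1868]
ee_rot: [0.999, -0.033, 0.001, -0.002]
wrist_force: [-2.9, 1.1, 6.4]
grip_width: 0.0358
```

Run:
```python
from h import *
T=optics.grab_frame("top")
s=status.read_state();print(s["tool_pos"],s["wrist_force"],s["grip_width"])
P0=atz(T,(216.3,176),.134);C=atz(T,(246.2,177.5),.128);print(P0,C)
d=np.array([.0613,.9981]);print("block-based pointer",np.dot([.644,.0902],d),"img pointer",P0[:2]@d,"clip",C[:2]@d)
```

```text
[0.57646077 0.0947867  0.18679436] [-3.04410108  0.88020124  5.85318514] 0.03533495754057355
[0.64189704 0.08809624 0.134     ] [ 6.39032443e-01 -4.93880381e-04  1.28000000e-01]
block-based pointer 0.12950582 img pointer 0.127277146634529 clip 0.038679746730225124
```

The opening is about 36 mm against 43 mm before pressing, so the button is pressed in. I'll slide about 80 mm out along (-0.061, -0.998), gently.

>>> arm_command(fingers=[-1, -1, -1, -1, -1, -1, -1, -1, -1, -1, -1, -1, -1, -1, -1], xyz=[[-0.0006, -0.01, 0], [-0.0012, -0.02, 0], [-0.002, -0.033, 0], [-0.003, -0.046, 0], [-0.0037, -0.06, 0], [-0.0045, -0.073, 0], [-0.0053, -0.086, 0], [-0.006, -0.1, 0], [-0.007, -0.113, 0], [-0.0077, -0.126, 0], [-0.0085, -0.139, 0], [-0.0093, -0.15, 0], [-0.0098, -0.16, 0], [-0.0098, -0.16, 0], [-0.0098, -0.16, 0]], roll=[0, 0, 0, 0, 0, 0, 0, 0, 0, 0, 0, 0, 0, 0, 0])

```text
time_s: 12.92
tool_pos: [0.571, 0.014, 0.1868]
ee_rot: [0.999, -0.033, 0.0, -0.001]
wrist_force: [-6.2, 1.6, 3.6]
grip_width: 0.0357
```

Run:
```python
from h import *
T=optics.grab_frame("top");S=optics.grab_frame("side")
s=status.read_state();print(s["tool_pos"],s["wrist_force"],s["grip_width"])
a=cv2.resize(T["color"][155:215,205:285,::-1],(400,300),interpolation=2);b=cv2.resize(S["color"][170:245,225:305,::-1],(400,375),interpolation=2)
c=np.zeros((375,800,3),np.uint8);c[:300,:400]=a;c[:,400:]=b
cv2.imwrite("pics/i1.png",c)
```

```text
[0.57093893 0.01411675 0.18677064] [-5.32894944  1.98806099  2.74955819] 0.03583019010834785
```

View pics/i1.png

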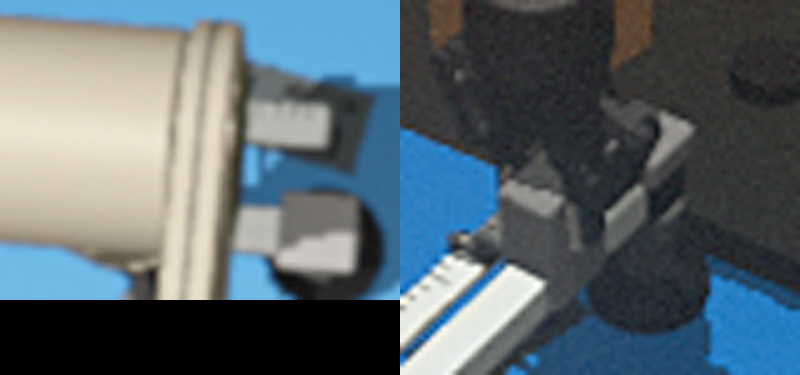

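The boom followed the fingers. In the top view the head is out over the mat and the arm hides the pointer. In the side view the pointer and clip sit just left of the block, near (465,240) in the crop. I'll compare with projected predictions.

Run:
```python
from h import *
S=optics.grab_frame("side")
C=np.array([.6390,-.0005,.128]);d=np.array([-.0613,-.9981,0]);P0=np.array([.6430,.0892,.134])
ex=np.array([.9981,-.0613,0])
st=cv2.resize(cv2.imread("pics/side1.png"),(560,420),interpolation=cv2.INTER_AREA)
def crop(im,pts):
    x,y,w,h=218,190,50,60;k=8
    o=cv2.resize(im[y:y+h,x:x+w],None,fx=k,fy=k,interpolation=cv2.INTER_CUBIC)
    for p,col in pts:
        q=((proj(S,p)-[x,y]+.5)*k).astype(int);cv2.circle(o,tuple(map(int,q)),2,col,-1)
    return o
P=P0+.0807*d
l=lambda c,col:[(c+a*ex,col) for a in(-.015,0,.015)]
cv2.imwrite("pics/j1.png",np.hstack([crop(st,l(C,(0,255,0))+l(P0,(0,0,255))),crop(S["color"][:,:,::-1],l(C,(0,255,0))+l(P,(0,0,255)))]))
print(proj(S,C),proj(S,P))
```

```text
[240.36731458 218.29201582] [238.63768362 218.84634013]
```

View pics/j1.png

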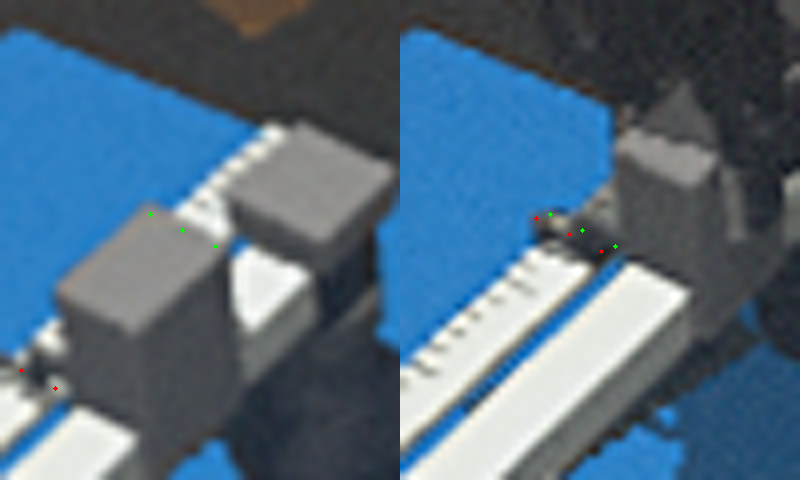

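Reading the start profile again: the dark band at u=214–218 is the pointer (about 215.2) plus its shadow on the right. That agrees with the block-based estimate. The pointer-to-clip distance is then about 91 mm. 80.7 mm is done, so about 10.5 mm remains.

>>> arm_command(fingers=[-1, -1, -1, -1, -1, -1], xyz=[[-0.0004, -0.007, 0], [-0.0009, -0.014, 0], [-0.0013, -0.021, 0], [-0.0013, -0.021, 0], [-0.0013, -0.021, 0], [-0.0013, -0.021, 0]], roll=[0, 0, 0, 0, 0, 0])

```text
time_s: 13.82
tool_pos: [0.5702, 0.0035, 0.1868]
ee_rot: [0.999, -0.033, 0.0, -0.001]
wrist_force: [-4.5, 2.9, 1.9]
grip_width: 0.0358
```

Run:
```python
from h import *
T=optics.grab_frame("top");S=optics.grab_frame("side")
s=status.read_state();print(s["tool_pos"],s["wrist_force"],s["grip_width"])
d=np.array([-.0613,-.9981,0]);ex=np.array([.9981,-.0613,0])
C=np.array([.639,-.0004,.128])
k=9;x,y,w,h=225,190,44,50
def cr(im): return cv2.resize(im[y:y+h,x:x+w],None,fx=k,fy=k,interpolation=cv2.INTER_CUBIC)
a=cr(S["color"][:,:,::-1]);b=a.copy()
# block top predicted after 91.2 mm of travel
B=np.array([.5745,.0945,.226])+.0912*d
ey=-d
pts=np.array([(proj(S,B+i*.018*ex+j*.025*ey)-[x,y]+.5)*k for i,j in((1,1),(1,-1),(-1,-1),(-1,1))],int);cv2.polylines(b,[pts],True,(0,0,255),1)
for i in(-.015,0,.015): cv2.circle(b,tuple(int(v) for v in (proj(S,C+i*ex)-[x,y]+.5)*k),2,(0,255,0),-1)
cv2.imwrite("pics/k1.png",np.hstack([a,b]))
# head-based check of the travel in the top picture
g=T["color"].astype(int)
for v in(200,202,204): print(v,[int(q) for q in g[v,240:285].mean(1)])
```

```text
[0.57023502 0.00360981 0.18679181] [-5.68175006  1.99550595  1.33612507] 0.035288714254069715
200 [180, 178, 174, 186, 207, 215, 211, 184, 169, 197, 215, 216, 202, 158, 108, 82, 87, 146, 178, 184, 184, 184, 186, 182, 153, 118, 111, 113, 112, 113, 111, 112, 115, 117, 117, 117, 118, 121, 118, 100, 60, 28, 22, 36, 64]
202 [167, 164, 166, 195, 213, 216, 210, 180, 177, 204, 216, 215, 189, 132, 93, 84, 112, 164, 183, 184, 182, 183, 184, 181, 148, 113, 108, 111, 120, 139, 151, 158, 177, 189, 191, 190, 191, 192, 188, 155, 85, 30, 23, 22, 48]
204 [149, 147, 158, 196, 215, 217, 209, 179, 188, 211, 217, 213, 179, 116, 83, 95, 137, 169, 181, 185, 185, 187, 184, 169, 135, 119, 139, 157, 179, 194, 197, 196, 196, 195, 194, 194, 195, 196, 189, 151, 79, 25, 20, 23, 37]
```

View pics/k1.png

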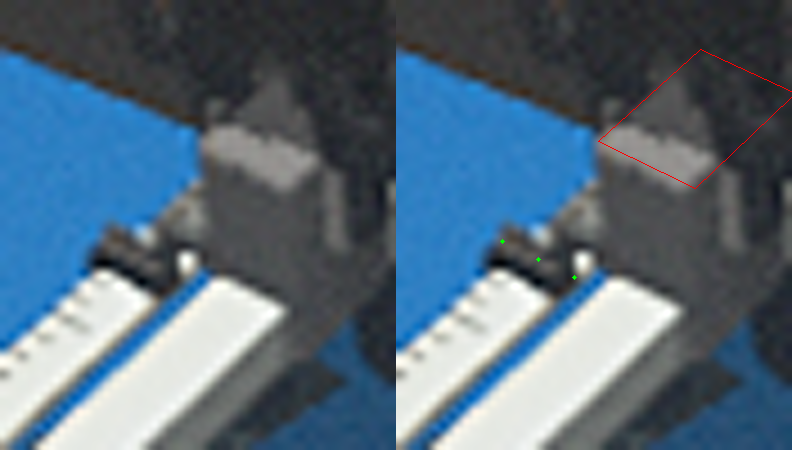

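The block outline projected for 91 mm of travel matches the picture, and the clip lies on its predicted line. One last check: head edge displacement in the top picture, plus a tight crop of the pointer and clip.

Run:
```python
from h import *
T=optics.grab_frame("top");S=optics.grab_frame("side")
st=cv2.resize(cv2.imread("pics/top1.png"),(560,420),interpolation=cv2.INTER_AREA).astype(int).mean(2)
print("start",[int(q) for q in st[202,225:258]],[int(q) for q in st[200,225:258]])
for u in (249,): print(np.round(atz(T,(u,201),.196),4),np.round(atz(T,(u+30.5,203),.196),4))
k=20;x,y,w,h=230,210,24,20
a=cv2.resize(S["color"][y:y+h,x:x+w,::-1],None,fx=k,fy=k,interpolation=cv2.INTER_NEAREST)
a=cv2.convertScaleAbs(a,alpha=1.3);cv2.imwrite("pics/l1.png",a)
ex=np.array([.9981,-.0613,0]);P=np.array([.6442,.0904,.134])+.0908*np.array([-.0613,-.9981,0])
print([np.round((proj(S,q+i*ex)-[x,y]+.5)*k) for q in(np.array([.639,-.0004,.128]),P) for i in(-.015,0,.015)])
```

```text
start [222, 224, 224, 226, 229, 233, 229, 208, 191, 190, 193, 193, 193, 192, 193, 192, 192, 192, 192, 192, 195, 189, 155, 99, 59, 40, 30, 25, 23, 22, 38, 66, 89] [240, 243, 242, 241, 241, 242, 237, 214, 193, 190, 192, 191, 191, 191, 191, 191, 191, 191, 191, 191, 194, 190, 161, 107, 64, 41, 28, 24, 23, 25, 44, 75, 93]
[ 0.5625 -0.0157  0.196 ] [ 0.5577 -0.1018  0.196 ]
[array([298., 217.]), array([217., 176.]), array([137., 136.]), array([296., 189.]), array([215., 148.]), array([135., 108.])]
```

View pics/l1.png

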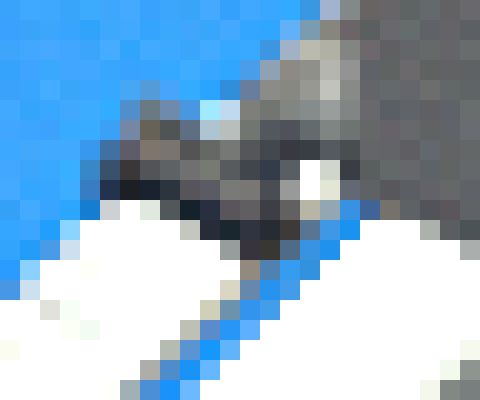

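The top head edge moved 31.8 px (about 89.5–90.5 mm), against 90.7 mm by the arm. The tight side crop puts the pointer on the clip, but at 1 px it can't settle the last few mm. I saved an earlier picture in which the clip lay in soft shadow, so there is no cast shadow bias. I'll re-measure the clip there numerically.

Run:
```python
from h import *
g=cv2.imread("pics/g1.png")[:, :440].astype(float).mean(2)
for v in(100,106,112,118,124):
    r=g[v-1:v+2,280:340].mean(0);print(150+(v+.5)/4-.5,[int(q) for q in r])
    lo=255*0+np.percentile(r,80);wt=np.clip(lo-r-10,0,None)[12:45];print("clip u",170+((280+12+(wt*np.arange(len(wt))).sum()/wt.sum())+.5)/4-.5)
c=cv2.imread("pics/c1.png").astype(float).mean(2)
for v in(80,95,110,125,132,140,150,160):
    r=c[v-1:v+2,262:340:4].mean(0);print(v,[int(q) for q in r])
```

```text
174.625 [164, 161, 160, 161, 162, 164, 166, 168, 170, 171, 170, 167, 164, 159, 152, 148, 143, 137, 127, 119, 112, 104, 95, 90, 86, 83, 79, 76, 74, 76, 81, 87, 95, 105, 117, 128, 136, 143, 148, 150, 148, 146, 145, 144, 143, 142, 142, 142, 143, 143, 143, 143, 141, 140, 140, 140, 141, 141, 140, 139]
clip u 246.4015741728922
176.125 [170, 168, 167, 167, 168, 170, 172, 174, 176, 177, 176, 173, 170, 165, 159, 155, 151, 146, 137, 129, 121, 114, 106, 101, 99, 97, 94, 91, 90, 92, 99, 108, 117, 129, 142, 152, 159, 165, 169, 170, 168, 165, 166, 166, 168, 170, 171, 173, 175, 176, 174, 170, 165, 161, 160, 160, 162, 165, 168, 171]
clip u 246.09208363204866
177.625 [179, 179, 179, 179, 179, 180, 180, 181, 181, 181, 181, 181, 180, 177, 172, 168, 163, 155, 143, 131, 120, 109, 98, 90, 85, 83, 82, 81, 84, 91, 102, 115, 128, 141, 155, 165, 170, 175, 179, 180, 179, 178, 178, 179, 180, 181, 180, 181, 180, 178, 175, 170, 165, 161, 159, 160, 162, 165, 168, 172]
clip u 246.02383278486218
179.125 [182, 181, 181, 181, 181, 181, 182, 182, 183, 184, 184, 185, 186, 184, 179, 174, 168, 158, 143, 130, 117, 104, 89,
[... 668 characters left out ...]
 233, 221, 202, 179, 164, 157, 163, 175, 199, 218, 215, 217, 224, 233]
110 [241, 241, 241, 241, 242, 241, 235, 218, 196, 185, 187, 186, 185, 185, 203, 223, 229, 233, 234, 238]
125 [229, 233, 236, 236, 228, 212, 184, 157, 144, 162, 192, 196, 190, 181, 196, 219, 232, 239, 239, 239]
132 [186, 188, 189, 191, 182, 166, 143, 121, 110, 127, 155, 164, 165, 161, 170, 186, 201, 214, 217, 219]
140 [162, 162, 162, 162, 159, 151, 135, 120, 113, 121, 139, 152, 161, 163, 164, 166, 170, 174, 176, 177]
150 [167, 167, 168, 168, 163, 154, 138, 130, 134, 146, 158, 165, 168, 168, 167, 166, 166, 165, 165, 164]
160 [169, 169, 169, 168, 160, 148, 131, 125, 136, 150, 160, 165, 168, 169, 168, 167, 167, 167, 167, 167]
```

With the shadow bias removed, the clip is at u≈246.0 and the pointer started at u≈215.3. The travel needed is therefore 90 mm, and 89.5–90.7 mm is done, well inside ±5 mm. Handing in.

Run:
```python
from bench import status, sign_off
s=status.read_state();print(s["time_s"],s["tool_pos"],s["qd"].round(4),s["grip_width"]);print(sign_off())
```

```text
14.025 [0.57020537 0.00366106 0.18676542] [ 0.0001  0.001   0.0013  0.0006  0.0012 -0.0005] 0.035770249701489454
the job is handed in; nothing more can be done
None
```

I turned the large grey isolator on, then squeezed the boom grip and slid the boom out to the clip. I handed the job in at 14.0 s, still holding the grip; sign-off gives no verdict.

- **Isolator:** I turned the handle about 85° clockwise. Both cameras then showed the nose turned by about a quarter turn, after I had let go.
- **Lock button:** the finger opening reads about 36 mm with the grip held, against 43 mm across before pressing and 38 mm fully pressed. I take the button as fully in. The gripper also read 1 mm low on the 16 mm handle. I did not read the button's travel directly.
- **Boom position:** the arm moved 90.7 mm along the boom, and the shift of the scope head in the top view gives about 89.5 mm. The travel needed, measured in the top pictures, is about 90 mm. The arm was at rest.
- **Less certain:** my estimates of the travel needed ranged from 88.6 to 91.5 mm, and all leave the pointer within the 5 mm limit. The close side view shows the pointer at the clip but could hide an error of 2–3 mm. It suggested the clip might be that much further out, which I put down to calibration.
- **Other things on the bench:** the clip sits on its predicted line in the side view. The planned path stayed clear of the jar, driver, tape and carton, but I did not re-measure those four at the end.

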